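# Hang the work lantern on the stand's safety hook

### The arm

A 6-joint arm with a two-finger parallel gripper is mounted at the origin on a cart in front of the work surface, level with it; the furniture and walls round the work are solid. World frame = base frame: x ahead of the robot, y to its left, z up, the work surface at z = 0. Lengths are in m, angles in rad, forces in N, time in s.
With the tool pointing down it reaches from about 0.225 to 0.725 m from the base axis. Payload 3.1 kg.
Tool frame: the origin (TCP) lies midway between the tips of the shut fingers; the grasp point (between the pads) lies 19 mm behind it (manip.pinch_z is the distance from the TCP to the grasp point, in m); z points along the fingers, y is the line along which they close (so a half turn about z gives the same grasp; the last joint's range is limited). The gripper opens to 85 mm and grips with 20 to 120 N. Pads are 22 mm wide; open, the fingers measure 114 mm over their backs; the gripper's body (76 mm by 85 mm) begins 54 mm behind the grasp point. The pads swing forward as they close: fully open they stand 13 mm farther back than shut.
Start: joints at [1.211, 0.048, 0.099, 1.622, 0, 1.443], TCP at [0.121, 0.511, 0.231] pointing down, gripper open.
Joint ranges: [-2.91, 2.91], [-0.99, 1.94], [-1.21, 1.42], [-2.12, 2.29], [-1.49, 1.47], [-3.14, 3.14]. Speed limits (rad/s): [2.79, 2.79, 3.14, 3.14, 3.14, 3.14].

### API

Orientations are given as [roll, pitch, yaw] about the fixed x, y, z axes, in that order (R = Rz(yaw) Ry(pitch) Rx(roll)).
In Python, from workcell import manip gives the robot as it stands.
- The arm moves only by the tool move_arm, never from a script. Its arguments are lists of equal length, an entry for each row: "hand": the finger opening in m, from 0 to 0.0854; "xyz": the shift along the tool's x, y, z in m, a list of three; "angular": the turn, a rotation vector about the tool's x, y, z in degrees, a list of three. A call has 1 to 12 rows; each row shifts and turns the commanded pose from where the row before left it, along the tool's axes as they then stand; what a row does not reach is not made up. A row lasts 1/8 s, in which the tool goes at most 62.5 mm and 10.7 degrees, less where a joint would pass 70% of its speed; a pose out of reach is approached as far as the arm can. A call is refused whole if a number of a shift passes 0.0625 or a number of a turn 10.7, either way. A call with a gripper value outside its range is refused whole. The fingers move at their own pace and stop on an object; "grip_force" is the grip in N (left out, the last holds). Time passes only in rows, so rows that do not move let the fingers close. It gives the time, the measured TCP pose, the force, the opening and the grip force at its end, in the units of the state.
- manip.get_obs(): the state, without advancing time (a new reading comes with each control period).
- manip.camera(name): name is "scene" or "top"; returns the picture (384x512x3 uint8, blue, green, red); there is no depth.
- manip.camera_info(name): a dict with "intrinsics" (3x3 intrinsics, pixels), "extrinsics" (4x4, takes a point from world to camera coordinates). Camera axes: x right, y up, looking along -z (the intrinsics and any distortion apply to the point x, -y, -z); pixel columns grow to the right and rows downward; lengths in m; the calibration is good to about 2 mm. A picture is of the moment at which its call begins. camera_info takes no time and is no camera call.
- manip.sign_off(): hands the job in; it is judged then, once.
The state is a dict: "time": time; "q": joint angles; "qd": joint speeds; "tau": joint torques, N m; "tcp_pos": TCP position; "tool_rot": TCP orientation; "contact_force": force on the tool from outside, world axes, zero at the start; "torque": the same for the moment, N m; "width": finger opening in m; "grasp_force": force on a finger pad.
Only numpy, scipy, OpenCV 4.12 (cv2) and the standard library are available. Lean on these libraries where they do the work, as an engineer would, in place of code of your own. Each camera call takes 0.05 s, during which the arm holds its last target. There are 200 camera calls.

### The job

Stand the folded carrying bail of the yellow-capped work lantern upright while the lantern stays standing on the bench. Then hang the lantern by its bail on the lamp stand's hook: press the bail's bar gently down past the spring gate, so that it rests in the hook, the gate has snapped shut above it and the lantern hangs upright and still. Feel your way and do not force the hook (25 N is too much for it), do not tip the lantern, and leave the other things lying where they are.

Things in the scene. Friction and masses are not known exactly. Their poses are not given: they have to be found in the camera images.
- lantern: Small LED work lantern, about 0.38 kg (varies), standing on the bench: black round foot 84 mm across, 25 mm high; white light tube 62 mm across; yellow cap 73 mm across, its flat top 86 mm above the bench. Origin: centre of the underside; z up. The folded bail sticks out toward the lantern's own -x.
- bail_pin (a point): On the lantern, centre of the pin line the bail turns on (along the lantern's y, 96 mm above its origin), between two small black ears on the cap (at y = +-23.5 mm, 102 mm high). The pin is stiff enough (0.012 N m): the bail stays at any angle it is put to. Pushed hard sideways, the lantern slides or tips.
- bail (a joint): Angle of the bail, rad: 0 folded level, 1.57 upright, stop at 1.8. The bail is a U: two flat steel side strips (outer faces 64 mm apart, inner 54 mm; 11 mm wide) from the pin to a round black cross bar. Folded, the bar is 49 mm clear of the cap's edge. Upright, the strips can be gripped from above across their outer faces (64 mm), which leaves the middle of the bar free for the hook.
- bar (a point): Centre of the bail's cross bar, 9 mm thick, running along the lantern's y, 90 mm from the pin line.
- stand: Fixed lamp stand: dark cast base 130 x 120 mm, square aluminium post 25 mm wide, 304 mm high, and a red carriage on the post whose level steel arm runs toward the stand's own -x and ends in an upturned safety hook (8 mm rod, in the stand's x-z plane, tip toward -x). Origin: underside of the base, on the post's axis; z up. The bar must lie across the hook, along the stand's y.
- hook_mid (a point): Fixed point on the stand, x -150, y 0, z 230 mm: where the centre of a seated bar would be with the carriage at mid height. The carriage is clamped by hand up to 18 mm higher or lower; that setting is not measured and must be felt or seen. From the seated bar's true centre the hook reaches 28 mm up and 13 mm down; its arm, 8 mm above that centre, runs to the post.
- hook_front (a point): Fixed point on the stand, 90 mm from hook_mid toward the stand's -x and 59 mm above it. From here, with the bar's centre on this point, the bail's loop can be passed over the hook along the stand's +x, whatever the carriage's setting. The throat for the bar is 22 mm wide, 11 mm either side of hook_mid (back riser beyond, tip before it); near the tip the bar wedges.
- gate (a joint): Angle, rad, of the brass spring gate across the hook's mouth: 0 shut (level); the bar pressed on it swings it down (up to 1.35). Pin at the back riser, 20 mm above and 11 mm behind the seated bar's centre. On the shut gate the bar is 27 mm above its seat; pressed with 8 to 15 N, least toward the tip (its weight is too little), it passes about 5 mm above the seat, when the gate snaps shut.
- masking_tape: Roll of masking tape, 104 mm across, 25 mm high, lying; a bystander. Origin: centre of the underside.
- tape_measure: Yellow tape measure, 34 x 76 x 60 mm; a bystander. Origin: centre of the underside.
- block_a: Pine offcut, 60 x 140 x 35 mm; a bystander. Origin: centre of the underside.

How it is judged:
On the way:
1. the bail stands upright (1.3 rad or more) while the lantern still stands on the bench within 40 mm of where it was (value of joint bail above 1.3 rad and height (world z) of lantern below 0.006 m and angle between lantern's own z axis and vertical below 0.1 rad and distance of lantern from where it was at the start of the episode below 0.04 m), for 0.2 s.
At the end, for the whole second after the job is handed in: The bail's bar lies in the hook below the gate and not on it (within the throat, its middle within 25 mm of the hook), the gate is shut (under 0.15 rad), the lantern hangs from the stand clear of the bench, within 0.35 rad of upright, slower than 0.06 m/s (x of bar in the frame of stand between -0.162 and -0.139 m and y of bar in the frame of stand between -0.025 and 0.025 m and z of bar in the frame of stand between 0.206 and 0.262 m and value of joint gate below 0.15 rad and height (world z) of lantern above 0.015 m and angle between lantern's own z axis and vertical below 0.35 rad and contact force between lantern and stand above 1.2 N and linear speed of lantern below 0.06 m/s and contact force between gate_c0 and lantern below 0.5 N); the robot touches nothing.
It fails at once if the hook is forced: more than 25 N between the lantern and the stand (contact force between lantern and stand above 25 N).
It fails at once if the robot itself pushes the stand with more than 25 N (contact force between any of the arm, the fingers and stand above 25 N).
It fails at once if the lantern is tipped by more than 0.8 rad (angle between lantern's own z axis and vertical above 0.8 rad).
It fails at once if a bystander is moved by more than 30 mm (distance of any of masking_tape, tape_measure, block_a from where it was at the start of the episode above 0.03 m).
It also fails if it takes over 72 s, if anything falls off the work surface, if the arm or the gripper's body presses on something with over 40 N, if the wrist force passes 120 N, or if a joint passes its speed limit or range.

## Working session

There is one attempt and no reset: what is moved stays moved. The work goes in short steps, Python scripts to look and compute and a tool call to move; the robot and the scene stay as the last step left them, time stands still between calls to the robot, and variables do not carry over. Pictures are saved under pics/ and viewed, at most 10 in all, crops included, and the job is handed in when it is done.

Besides the shell and the picture viewer there is one more tool, called after "Request:" by a JSON object that holds its "method" and its "body", one argument or row to a line. move_arm: Moves the arm, as the interface text tells. Its arguments: {"type":"object","properties":{"hand":{"type":"array","items":{"type":"number"}},"xyz":{"type":"array","items":{"type":"array","items":{"type":"number"}}},"angular":{"type":"array","items":{"type":"array","items":{"type":"number"}}},"grip_force":{"type":"number"}},"required":["hand","xyz","angular"]}

```bash
mkdir -p pics; ls; python3 - <<'E'
from workcell import manip
import cv2
for n in("scene","top"):
    i=manip.camera(n); cv2.imwrite(f"pics/{n}0.png",i); c=manip.camera_info(n); print(n,c)
o=manip.get_obs(); print(o, manip.pinch_z)
E
```

```text
pics
scene {'intrinsics': array([[490.31066394,   0.        , 256.45817823],
       [  0.        , 490.31066394, 197.33256624],
       [  0.        ,   0.        ,   1.        ]]), 'extrinsics': array([[ 0.81313426, -0.58190235, -0.01422448, -0.50321283],
       [ 0.36126398,  0.48535764,  0.79618861, -0.29844453],
       [-0.45640006, -0.65254703,  0.60488128, -1.33546308],
       [ 0.        ,  0.        ,  0.        ,  1.        ]])}
top {'intrinsics': array([[352.39990433,   0.        , 249.61863601],
       [  0.        , 352.39990433, 182.44309237],
       [  0.        ,   0.        ,   1.        ]]), 'extrinsics': array([[-0.01385104, -0.99971649,  0.01936743, -0.08516961],
       [ 0.99411056, -0.01168616,  0.10773868, -0.61166612],
       [-0.1074818 ,  0.02074566,  0.99399058, -1.31308213],
       [ 0.        ,  0.        ,  0.        ,  1.        ]])}
{'time': 0.1, 'q': array([ 1.21121602e+00,  4.86685494e-02,  9.77579061e-02,  1.62202957e+00,
       -4.28649969e-05,  1.44300370e+00]), 'qd': array([ 4.98431143e-04,  9.85935806e-04,  4.75815328e-03, -1.35066889e-03,
        3.38786197e-05,  1.45085616e-04]), 'tau': array([ 3.74401061e-03, -3.39849544e+01,  3.20936358e+01,  1.58511061e-02,
       -6.20159199e-05, -4.45369736e-06]), 'tcp_pos': array([0.12042363, 0.51042301, 0.23024018]), 'tool_rot': array([-3.13946079e+00, -2.30712299e-04,  2.90980478e+00]), 'contact_force': array([-0.31274358, -0.3860335 , -0.19672017]), 'torque': array([-0.00035807,  0.01356841, -0.0407874 ]), 'grasp_force': 0.0, 'width': 0.08506062781228445} 0.0187
```

View pics/scene0.png

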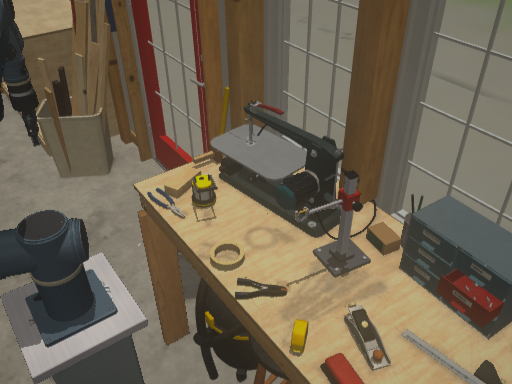

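View pics/top0.png

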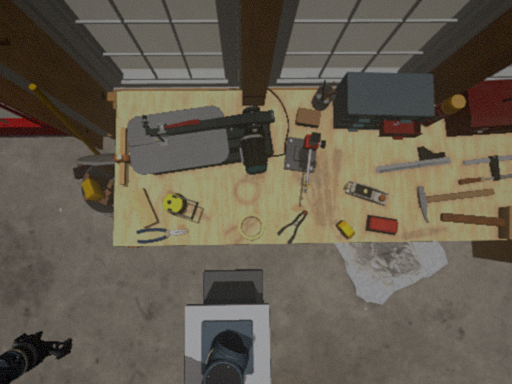

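The scene view shows the lantern at about (203,190) with its bail toward (205,214), and the stand post at (348,215) with the hook end near (300,216). The top view shows the lantern at (174,204), bail toward (202,213), the stand at (300,153) and the hook arm running down to about (302,200).

```bash
cat > h.py <<'E'
import numpy as np, cv2
from workcell import manip
def cam(n):
    c=manip.camera_info(n); return np.array(c["intrinsics"]),np.array(c["extrinsics"])
def ray(n,u,v):
    K,E=cam(n); d=np.linalg.inv(K)@[u,v,1]; d=np.array([d[0],-d[1],-d[2]])
    R=E[:3,:3]; return -R.T@E[:3,3], R.T@d
def onz(n,u,v,z):
    o,d=ray(n,u,v); return o+d*(z-o[2])/d[2]
def proj(n,p):
    K,E=cam(n); q=E[:3,:3]@p+E[:3,3]; w=K@[q[0],-q[1],-q[2]]; return w[:2]/w[2]
def tri(a,b):
    (o1,d1),(o2,d2)=ray("scene",*a),ray("top",*b)
    s=np.linalg.lstsq(np.c_[d1,-d2],o2-o1,rcond=None)[0]
    p,q=o1+s[0]*d1,o2+s[1]*d2; return (p+q)/2,np.linalg.norm(p-q)
E
python3 - <<'E'
import cv2,numpy as np
from h import *
s=cv2.imread("pics/scene0.png");t=cv2.imread("pics/top0.png")
def crop(i,u,v,w,h,k): return cv2.resize(i[v:v+h,u:u+w],None,fx=k,fy=k,interpolation=cv2.INTER_CUBIC)
a=crop(s,180,165,50,60,5) ;b=crop(s,290,165,85,112,5)
c=crop(t,155,185,60,45,5);d=crop(t,275,125,60,90,5)
o=np.zeros((600,800,3),np.uint8)
for im,x,y in((a,0,0),(c,0,300),):
    o[y:y+im.shape[0],x:x+im.shape[1]]=im
b=b[:560];o[:560,300:300+425]=b
cv2.imwrite("pics/c1.png",o);cv2.imwrite("pics/c2.png",crop(t,275,125,60,90,6))
for n,i in(("scene",s),("top",t)):
    m=cv2.inRange(cv2.cvtColor(i,cv2.COLOR_BGR2HSV),(24,150,110),(34,255,255))
    k,l,st,ce=cv2.connectedComponentsWithStats(m)
    for j in range(1,k):
        if st[j,4]>40: print(n,st[j],ce[j])
E
```

```text
scene [195 175  17  13 155] [202.50967742 181.12258065]
scene [293 320  14  16 153] [299.64705882 327.2875817 ]
top [163 194  19  18 230] [172.23043478 202.98695652]
top [341 223  12  13  86] [346.91860465 229.08139535]
```

View pics/c1.png

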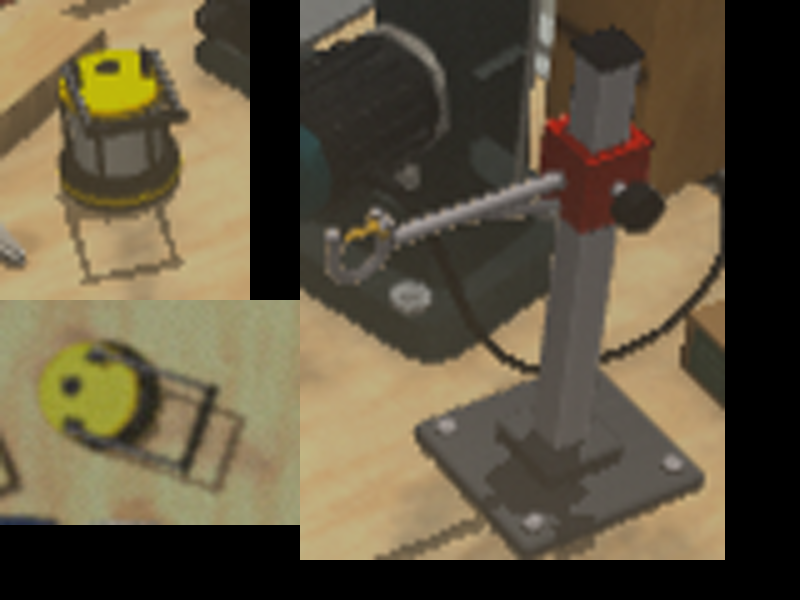

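View pics/c2.png

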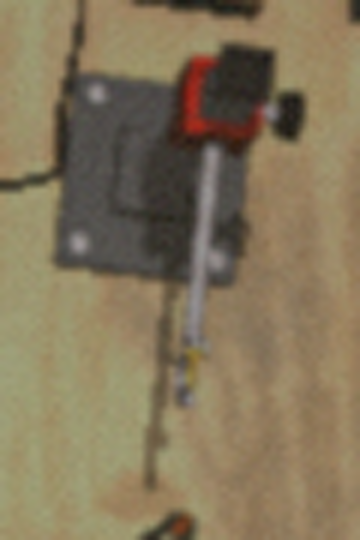

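The crops show the folded bar from scene pixel (197,188) to (216.4,188) and top pixel (197.4,202.6) to (192.4,219). The hook tip is at scene (296.6,211.4) and top (305.8,191.3), and the post cap at scene (351.6,174) and top (316.2,137).

```bash
python3 - <<'E'
from h import *
np.set_printoptions(precision=4,suppress=True)
print("bar ends", onz("top",197.4,202.6,.096),onz("top",192.4,219,.096),"scene c",onz("scene",206.7,188,.096), tri((206.7,188),(194.9,210.8)))
print("bar ends tri",tri((216.4,188),(197.4,202.6)),tri((197,188),(192.4,219)))
print("ears mid",onz("top",171.9,203,.1),"cap",onz("top",172.4,203,.086),onz("scene",202.6,181.3,.086))
print("post",tri((351.6,174),(316.2,137)))
T=lambda x,y:(275+x/6,125+y/6)
S=lambda x,y:(290+(x-300)/5,165+y/5)
print("tip",tri(S(333,232),T(185,398)))
print("arm at carriage",tri(S(560,180),T(211,145)))
print("arm at hook",tri(S(400,235),T(195,340)))
for n,p in(("bl",T(58,265)),("br",T(237,285)),("tl",T(78,72))): print(n,onz("top",*p,.012))
for p in((418,432),(527,557),(703,480)): print("scene corner",onz("scene",*S(*p),.01))
print("bolts",[onz("top",*T(*p),.014) for p in((97,92),(78,241),(217,258))],[onz("scene",*S(*p),.014) for p in((447,427),(535,522),(673,463))])
print("tape",onz("top",251,228,.012),"meas",onz("top",347,229,.06))
E
```

```text
bar ends [0.5328 0.098  0.096 ] [0.4741 0.1157 0.096 ] scene c [0.5174 0.1352 0.096 ] (array([0.5019, 0.1039, 0.1211]), np.float64(0.0017752689153576712))
bar ends tri (array([0.5317, 0.0959, 0.1127]), np.float64(0.00042684729839355287)) (array([0.4725, 0.1118, 0.1293]), np.float64(0.0031366095063291807))
ears mid [0.5323 0.1889 0.1   ] cap [0.533  0.1899 0.086 ] [0.5325 0.1886 0.086 ]
post (array([ 0.7202, -0.2956,  0.3053]), np.float64(0.0008288669784070233))
tip (array([ 0.5572, -0.2701,  0.2409]), np.float64(0.0003246909496626182))
arm at carriage (array([ 0.699 , -0.292 ,  0.2232]), np.float64(0.00010917620295915487))
arm at hook (array([ 0.5919, -0.2802,  0.2283]), np.float64(0.004899057409628344))
bl [ 0.6635 -0.2312  0.012 ]
br [ 0.649  -0.3478  0.012 ]
tl [ 0.7916 -0.2475  0.012 ]
scene corner [ 0.6647 -0.2327  0.01  ]
scene corner [ 0.6471 -0.3476  0.01  ]
scene corner [ 0.7728 -0.3633  0.01  ]
bolts [array([ 0.7776, -0.2594,  0.014 ]), array([ 0.6788, -0.2444,  0.014 ]), array([ 0.6666, -0.3349,  0.014 ])] [array([ 0.6787, -0.2429,  0.014 ]), array([ 0.6668, -0.3326,  0.014 ]), array([ 0.7655, -0.3454,  0.014 ])]
tape [ 0.4373 -0.0963  0.012 ] meas [ 0.4295 -0.4518  0.06  ]
```

```bash
cat >> h.py <<'E'
from scipy.spatial.transform import Rotation as Ro
L=np.array([.5327,.1893]); LY=1.24; BAR=np.array([.503,.105,.118])
S0=np.array([.7195,-.2965]); SY=-0.14
def rdown(ydir,tilt=0):  # tool down, tool y along world angle ydir, then turned about tool x by tilt (deg)
    return Ro.from_euler("xyz",[np.pi,0,ydir+np.pi/2])*Ro.from_rotvec([np.radians(tilt),0,0])
def cur():
    o=manip.get_obs(); return np.array(o["tcp_pos"]),Ro.from_euler("xyz",o["tool_rot"]),o
def plan(p,R,n,p0=None,R0=None):
    if p0 is None: p0,R0,_=cur()
    w=(R0.inv()*R).as_rotvec()/n; r=Ro.from_rotvec(w); d=(np.array(p)-p0)/n; c=R0
    print("each turn",np.degrees(w).round(2)); X=[]
    for i in range(n): X.append([round(float(a),4) for a in c.inv().apply(d)]); c=c*r
    print(X if np.linalg.norm(w)>1e-2 else [X[0],"x",n])
def st():
    o=manip.get_obs(); f=lambda k:np.round(o[k],4).tolist()
    print({k:f(k) for k in("time","q","tcp_pos","tool_rot","contact_force","width","grasp_force")})
E
python3 - <<'E'
from h import *
R=rdown(1.24,-42); d=R.as_matrix()[:,2]; print(d, R.as_matrix()[:,1])
print(BAR+.019*d-.08*d)
plan(BAR+.019*d-.08*d,R,12)
E
```

```text
[ 0.21733113  0.63285302 -0.74314483] [0.24137068 0.70285449 0.66913061]
[0.4897428  0.06639597 0.16333183]
each turn [-3.51 -0.17  0.45]
[[-0.0385, -0.0289, 0.0056], [-0.0387, -0.0289, 0.004], [-0.0389, -0.0288, 0.0023], [-0.0391, -0.0286, 0.0007], [-0.0393, -0.0283, -0.0009], [-0.0396, -0.0279, -0.0025], [-0.0398, -0.0273, -0.0041], [-0.04, -0.0267, -0.0056], [-0.0402, -0.026, -0.0071], [-0.0405, -0.0252, -0.0086], [-0.0407, -0.0243, -0.01], [-0.0409, -0.0234, -0.0113]]
```

Request:
{"method": "move_arm", "body": {
  "hand": [0.04,0.04,0.04,0.04,0.04,0.04,0.04,0.04,0.04,0.04,0.04,0.04],
  "xyz": [
    [-0.0385,-0.0289,0.0056],
    [-0.0387,-0.0289,0.004],
    [-0.0389,-0.0288,0.0023],
    [-0.0391,-0.0286,0.0007],
    [-0.0393,-0.0283,-0.0009],
    [-0.0396,-0.0279,-0.0025],
    [-0.0398,-0.0273,-0.0041],
    [-0.04,-0.0267,-0.0056],
    [-0.0402,-0.026,-0.0071],
    [-0.0405,-0.0252,-0.0086],
    [-0.0407,-0.0243,-0.01],
    [-0.0409,-0.0234,-0.0113]
  ],
  "angular": [
    [-3.5,-0.17,0.45],
    [-3.5,-0.17,0.45],
    [-3.5,-0.17,0.45],
    [-3.5,-0.17,0.45],
    [-3.5,-0.17,0.45],
    [-3.5,-0.17,0.45],
    [-3.5,-0.17,0.45],
    [-3.5,-0.17,0.45],
    [-3.5,-0.17,0.45],
    [-3.5,-0.17,0.45],
    [-3.5,-0.17,0.45],
    [-3.5,-0.17,0.45]
  ]
}}

```text
time: 1.6
tcp_pos: [0.4909, 0.0655, 0.1634]
tool_rot: [2.406, -0.0, 2.81]
contact_force: [-0.2, 1.3, 0.4]
width: 0.0399
grasp_force: 0.0
```

```bash
python3 - <<'E'
from h import *
st()
s=manip.camera("scene");t=manip.camera("top")
print(proj("scene",cur()[0]),proj("top",cur()[0]))
f=lambda i,u,v,w,h,k: cv2.resize(i[v:v+h,u:u+w],None,fx=k,fy=k,interpolation=cv2.INTER_CUBIC)
cv2.imwrite("pics/a1.png",np.hstack([f(s,160,140,65,90,6),f(t,145,170,65,90,6)]))
R=rdown(1.24,-42); d=R.as_matrix()[:,2]
plan(BAR+.019*d,R,6)
E
```

```text
{'time': 1.6, 'q': [-0.4602, -0.1118, -0.3559, 1.4424, 0.7283, -0.1726], 'tcp_pos': [0.4909, 0.0655, 0.1634], 'tool_rot': [2.4058, -0.0002, 2.8099], 'contact_force': [-0.1638, 1.3269, 0.4339], 'width': 0.0399, 'grasp_force': 0.0}
[209.89103148 185.47191433] [205.17941978 213.6960259 ]
each turn [ 0.   -0.02 -0.09]
[[0.0004, 0.0008, 0.0131], 'x', 6]
```

View pics/a1.png

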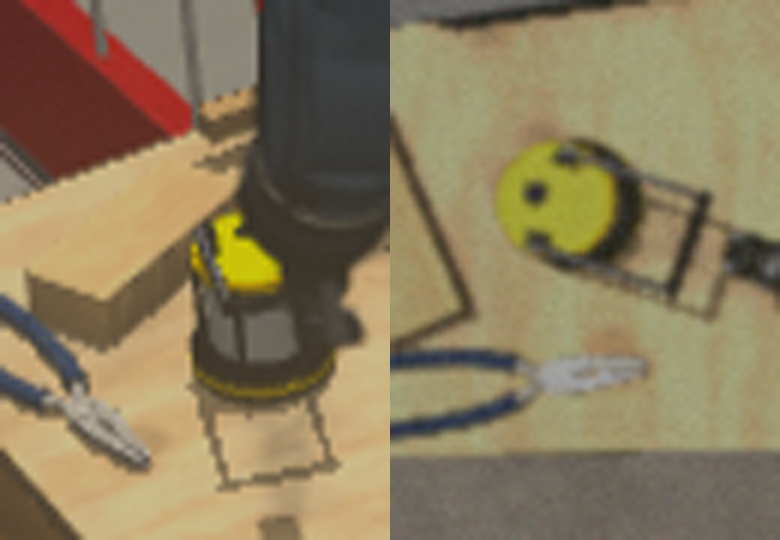

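The scene view shows the gripper coming in on the outer side, hiding the bar. The top view shows the bar from (197.7,202.5) to (192.5,219.5), with the finger at (205,213) in line with its middle.

Request:
{"method": "move_arm", "body": {
  "hand": [0.044,0.044,0.044,0.044,0.044,0.044,0.044,0.044],
  "xyz": [
    [0.0004,0.0008,0.01],
    [0.0004,0.0008,0.01],
    [0.0004,0.0008,0.01],
    [0.0004,0.0008,0.01],
    [0.0004,0.0008,0.01],
    [0.0004,0.0008,0.01],
    [0.0,0.0,0.01],
    [0.0,0.0,0.006]
  ],
  "angular": [
    [0,0,0],
    [0,0,0],
    [0,0,0],
    [0,0,0],
    [0,0,0],
    [0,0,0],
    [0,0,0],
    [0,0,0]
  ]
}}

```text
time: 2.7
tcp_pos: [0.5054, 0.12, 0.1099]
tool_rot: [2.408, -0.001, 2.812]
contact_force: [-0.5, -0.5, 0.0]
width: 0.0442
grasp_force: 0.0
```

```bash
python3 - <<'E'
from h import *
st()
# arc: grasp point relative to pin; u=lantern x
u=np.array([np.cos(LY),np.sin(LY),0]); z=np.array([0,0,1.]); pin=np.array([*L,.096])
p,R,_=cur(); M=R.as_matrix(); g=p-.019*M[:,2]
r=g-pin; print("g in lantern u,z,lat",r@u,r[2],r@np.array([-u[1],u[0],0]))
# bar touched by the lower pad: bar = g - (half opening - bar radius)*ytool ; keep tool point g = bar + 0.0175*y
y=M[:,1]
def G(a): return pin-.09*np.cos(a)*u+.09*np.sin(a)*z+.0175*y
A=np.linspace(.0,1.5,13); 
a0=None
prev=g
for a in A:
    t=G(a); print(round(a,3),R.inv().apply(t-prev).round(4)); prev=t
E
```

```text
{'time': 2.7, 'q': [-0.3317, -0.1061, -0.458, 1.2216, 0.7335, -0.0022], 'tcp_pos': [0.5054, 0.12, 0.1099], 'tool_rot': [2.408, -0.0012, 2.8115], 'contact_force': [-0.4991, -0.4599, 0.0457], 'width': 0.0442, 'grasp_force': 0.0}
g in lantern u,z,lat -0.08716299799063373 0.02796415944493051 0.0033134764553860215
0.0 [-0.0033 -0.0033  0.0189]
0.125 [ 0.      0.008  -0.0079]
0.25 [ 0.      0.009  -0.0068]
0.375 [ 0.      0.0097 -0.0056]
0.5 [ 0.      0.0104 -0.0044]
0.625 [ 0.      0.0108 -0.0031]
0.75 [ 0.      0.0111 -0.0017]
0.875 [ 0.      0.0112 -0.0003]
1.0 [0.     0.0112 0.0011]
1.125 [-0.      0.011   0.0025]
1.25 [-0.      0.0106  0.0039]
1.375 [-0.      0.01    0.0051]
1.5 [-0.      0.0093  0.0064]
```

Request:
{"method": "move_arm", "body": {
  "hand": [0.044,0.044,0.044,0.044,0.044,0.044,0.044,0.044,0.044,0.044,0.044,0.044],
  "xyz": [
    [-0.0017,0.0068,0.0021],
    [-0.0017,0.0069,0.0021],
    [0,0.0097,-0.0056],
    [0,0.0104,-0.0044],
    [0,0.0108,-0.0031],
    [0,0.0111,-0.0017],
    [0,0.0112,-0.0003],
    [0,0.0112,0.0011],
    [0,0.011,0.0025],
    [0,0.0106,0.0039],
    [0,0.01,0.0051],
    [0,0.0093,0.0064]
  ],
  "angular": [
    [0,0,0],
    [0,0,0],
    [0,0,0],
    [0,0,0],
    [0,0,0],
    [0,0,0],
    [0,0,0],
    [0,0,0],
    [0,0,0],
    [0,0,0],
    [0,0,0],
    [0,0,0]
  ]
}}

```text
time: 4.2
tcp_pos: [0.5394, 0.2079, 0.1842]
tool_rot: [2.408, -0.001, 2.811]
contact_force: [-0.2, 0.1, -0.0]
width: 0.044
grasp_force: 0.1
```

```bash
python3 - <<'E'
from h import *
st()
s=manip.camera("scene");t=manip.camera("top")
f=lambda i,u,v,w,h,k: cv2.resize(i[v:v+h,u:u+w],None,fx=k,fy=k,interpolation=cv2.INTER_CUBIC)
cv2.imwrite("pics/a2.png",np.hstack([f(s,160,130,65,90,6),f(t,145,160,65,90,6)]))
E
```

```text
{'time': 4.2, 'q': [-0.1252, -0.1354, -0.3367, 1.1888, 0.7151, 0.273], 'tcp_pos': [0.5394, 0.2079, 0.1842], 'tool_rot': [2.408, -0.0008, 2.8114], 'contact_force': [-0.2306, 0.1168, -0.0242], 'width': 0.044, 'grasp_force': 0.0739}
```

View pics/a2.png

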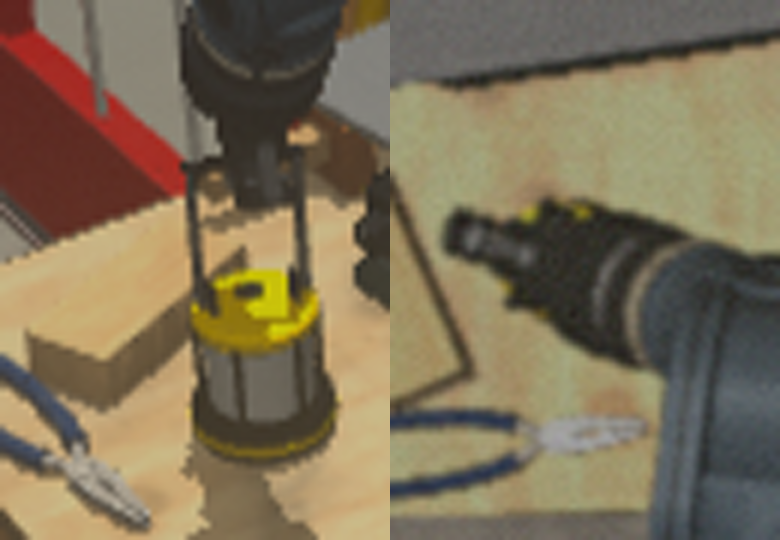

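The bail now stands upright: in the scene view the strips run from about (194,182) and (209,177) up to (192,157) and (210,157). The lantern is standing.

```bash
python3 - <<'E'
from h import *
p,R,_=cur(); d=R.as_matrix()[:,2]
y=R.as_matrix()[:,1]
plan([.43,.08,.32],rdown(LY+np.pi/2),12,p-.08*d-.008*y,R)
E
```

```text
each turn [ 2.74  2.74 -7.12]
[[0.0052, -0.0015, -0.0105], [0.0058, -0.0013, -0.0101], [0.0064, -0.001, -0.0098], [0.007, -0.0006, -0.0094], [0.0075, -0.0001, -0.0091], [0.0079, 0.0004, -0.0087], [0.0082, 0.001, -0.0084], [0.0085, 0.0016, -0.008], [0.0086, 0.0023, -0.0077], [0.0086, 0.003, -0.0074], [0.0085, 0.0037, -0.0072], [0.0084, 0.0044, -0.007]]
```

Request:
{"method": "move_arm", "body": {
  "hand": [0.05,0.05,0.05,0.05,0.05,0.05,0.05],
  "xyz": [
    [0,-0.004,0],
    [0,-0.004,-0.003],
    [0,0,-0.012],
    [0,0,-0.015],
    [0,0,-0.015],
    [0,0,-0.015],
    [0,0,-0.02]
  ],
  "angular": [
    [0,0,0],
    [0,0,0],
    [0,0,0],
    [0,0,0],
    [0,0,0],
    [0,0,0],
    [0,0,0]
  ]
}}

```text
time: 5.18
tcp_pos: [0.5198, 0.1499, 0.2392]
tool_rot: [2.408, -0.0, 2.811]
contact_force: [0.6, -1.1, 0.6]
width: 0.0499
grasp_force: 0.0
```

Request:
{"method": "move_arm", "body": {
  "hand": [0.05,0.06,0.07,0.085,0.085,0.085,0.085,0.085,0.085,0.085,0.085,0.085],
  "xyz": [
    [0.0052,-0.0015,-0.0105],
    [0.0058,-0.0013,-0.0101],
    [0.0064,-0.001,-0.0098],
    [0.007,-0.0006,-0.0094],
    [0.0075,-0.0001,-0.0091],
    [0.0079,0.0004,-0.0087],
    [0.0082,0.001,-0.0084],
    [0.0085,0.0016,-0.008],
    [0.0086,0.0023,-0.0077],
    [0.0086,0.003,-0.0074],
    [0.0085,0.0037,-0.0072],
    [0.0084,0.0044,-0.007]
  ],
  "angular": [
    [2.74,2.74,-7.12],
    [2.74,2.74,-7.12],
    [2.74,2.74,-7.12],
    [2.74,2.74,-7.12],
    [2.74,2.74,-7.12],
    [2.74,2.74,-7.12],
    [2.74,2.74,-7.12],
    [2.74,2.74,-7.12],
    [2.74,2.74,-7.12],
    [2.74,2.74,-7.12],
    [2.74,2.74,-7.12],
    [2.74,2.74,-7.12]
  ]
}}

```text
time: 6.68
tcp_pos: [0.4298, 0.0783, 0.3211]
tool_rot: [-3.141, -0.001, -1.9]
contact_force: [-0.3, -0.0, 0.4]
width: 0.0854
grasp_force: 0.0
```

```bash
python3 - <<'E'
from h import *
st()
s=manip.camera("scene");t=manip.camera("top")
f=lambda i,u,v,w,h,k: cv2.resize(i[v:v+h,u:u+w],None,fx=k,fy=k,interpolation=cv2.INTER_CUBIC)
cv2.imwrite("pics/a3.png",np.hstack([f(s,160,130,65,90,6),f(t,145,160,65,90,6)]))
E
```

```text
{'time': 6.675, 'q': [0.0272, -0.1356, 0.1034, 1.8096, -0.0012, -1.2144], 'tcp_pos': [0.4298, 0.0783, 0.3211], 'tool_rot': [-3.141, -0.0011, -1.9], 'contact_force': [-0.3117, -0.0434, 0.4176], 'width': 0.0854, 'grasp_force': 0.0}
```

View pics/a3.png

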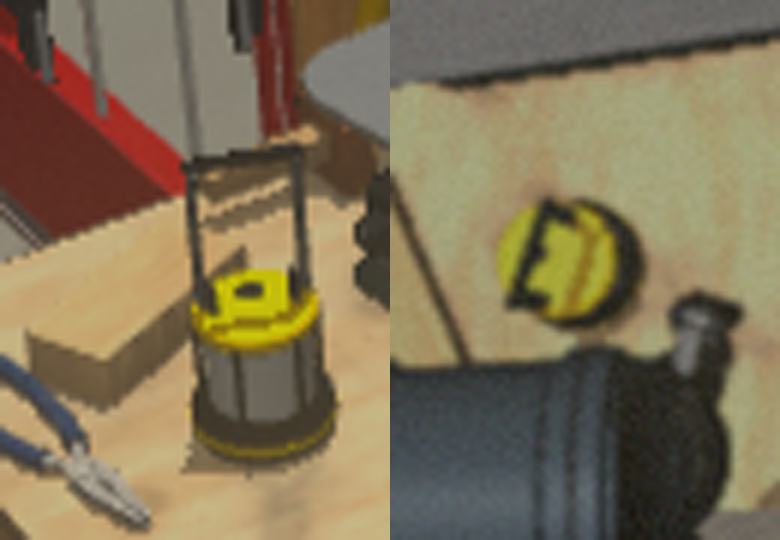

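The bail stands with its bar from top pixel (170.5,194.5) to (165.8,210), and from scene pixel (192,157.5) to (209.7,155.8).

```bash
python3 - <<'E'
from h import *
np.set_printoptions(precision=4,suppress=True)
a,b=onz("top",170.5,194.5,.186),onz("top",165.8,210,.186)
print(a,b,(a+b)/2,np.arctan2(*(a-b)[1::-1]),np.linalg.norm(a-b))
print(tri((209.7,155.8),(170.5,194.5)),tri((192,157.5),(165.8,210)))
t=manip.camera("top")
m=cv2.inRange(cv2.cvtColor(t,cv2.COLOR_BGR2HSV),(22,130,90),(36,255,255));m[:,200:]=0
x,y,w,h=cv2.boundingRect(max(cv2.findContours(m,0,2)[0],key=cv2.contourArea));print(x,y,w,h,onz("top",x+w/2-.5,y+h/2-.5,.086))
E
```

```text
[0.5564 0.1767 0.186 ] [0.5047 0.1918 0.186 ] [0.5306 0.1842 0.186 ] -0.2841889858950496 0.053923775180436735
(array([0.5585, 0.1761, 0.1836]), np.float64(0.0042720524161630104)) (array([0.5044, 0.191 , 0.1903]), np.float64(0.0003552432447162157))
168 194 15 19 [0.5329 0.1804 0.086 ]
```

```bash
python3 - <<'E'
from h import *
plan([.5303,.1835,.26],rdown(1.26+np.pi/2),6)
E
```

```text
each turn [-0.01  0.02 -0.22]
[[-0.0219, -0.0101, 0.0103], 'x', 6]
```

Request:
{"method": "move_arm", "body": {
  "hand": [0.085,0.085,0.085,0.085,0.085,0.085,0.085,0.085,0.085,0.085,0.085,0.085],
  "xyz": [
    [-0.0219,-0.0101,0.0103],
    [-0.0219,-0.0101,0.0103],
    [-0.0219,-0.0101,0.0103],
    [-0.0219,-0.0101,0.0103],
    [-0.0219,-0.0101,0.0103],
    [-0.0219,-0.0101,0.0103],
    [0,0,0.025],
    [0,0,0.025],
    [0,0,0.025],
    [0,0,0.02],
    [0,0,0.015],
    [0,0,0]
  ],
  "angular": [
    [0,0,-0.22],
    [0,0,-0.22],
    [0,0,-0.22],
    [0,0,-0.22],
    [0,0,-0.22],
    [0,0,-0.22],
    [0,0,0],
    [0,0,0],
    [0,0,0],
    [0,0,0],
    [0,0,0],
    [0,0,0]
  ]
}}

```text
time: 8.32
tcp_pos: [0.528, 0.1837, 0.1461]
tool_rot: [3.137, -0.002, -1.882]
contact_force: [-0.7, 0.0, -0.4]
width: 0.085
grasp_force: 0.0
```

Request:
{"method": "move_arm", "body": {
  "hand": [0.078,0.073,0.07,0.068,0.066,0.064,0.062,0.06,0.06,0.06,0.06,0.06],
  "xyz": [
    [0,0,0],
    [0,0,0],
    [0,0,0],
    [0,0,0],
    [0,0,0],
    [0,0,0],
    [0,0,0],
    [0,0,0],
    [0,0,0],
    [0,0,0],
    [0,0,0],
    [0,0,0]
  ],
  "angular": [
    [0,0,0],
    [0,0,0],
    [0,0,0],
    [0,0,0],
    [0,0,0],
    [0,0,0],
    [0,0,0],
    [0,0,0],
    [0,0,0],
    [0,0,0],
    [0,0,0],
    [0,0,0]
  ],
  "grip_force": 50
}}

```text
time: 9.82
tcp_pos: [0.5299, 0.1844, 0.1498]
tool_rot: [-3.14, 0.001, -1.88]
contact_force: [0.6, -0.9, 7.2]
width: 0.0643
grasp_force: 53.2
```

Request:
{"method": "move_arm", "body": {
  "hand": [0.06,0.06,0.06,0.06,0.06,0.06,0.06,0.06,0.06,0.06],
  "xyz": [
    [0,0,-0.004],
    [0,0,-0.007],
    [0,0,-0.012],
    [0,0,-0.016],
    [0,0,-0.016],
    [0,0,-0.016],
    [0,0,-0.016],
    [0,0,-0.012],
    [0,0,-0.008],
    [0,0,0]
  ],
  "angular": [
    [0,0,0],
    [0,0,0],
    [0,0,0],
    [0,0,0],
    [0,0,0],
    [0,0,0],
    [0,0,0],
    [0,0,0],
    [0,0,0],
    [0,0,0]
  ]
}}

```text
time: 11.08
tcp_pos: [0.5294, 0.1844, 0.2557]
tool_rot: [3.141, 0.0, -1.88]
contact_force: [0.2, 0.8, -1.8]
width: 0.0641
grasp_force: 55.9
```

```bash
python3 - <<'E'
from h import *
st()
xd=-np.array([np.cos(SY),np.sin(SY)]); hm=S0+.15*xd; hf=hm+.09*xd; print(hm,hf)
plan([*hf,.2555],rdown(SY+np.pi/2),20)
E
```

```text
{'time': 11.075, 'q': [0.2153, 0.1502, 0.2581, 1.6788, 0.0005, -1.046], 'tcp_pos': [0.5294, 0.1844, 0.2557], 'tool_rot': [3.1412, 0.0004, -1.8802], 'contact_force': [0.2449, 0.82, -1.8233], 'width': 0.0641, 'grasp_force': 55.8946}
[ 0.5709676  -0.27556853] [ 0.48184816 -0.26300965]
each turn [0.   0.   4.01]
[[0.022, -0.0045, 0.0], [0.0217, -0.0061, 0.0], [0.0212, -0.0076, 0.0], [0.0206, -0.009, 0.0], [0.0199, -0.0105, 0.0], [0.0191, -0.0118, 0.0], [0.0183, -0.0131, 0.0], [0.0173, -0.0144, 0.0], [0.0162, -0.0156, 0.0], [0.0151, -0.0167, 0.0], [0.0139, -0.0177, 0.0], [0.0126, -0.0186, 0.0], [0.0113, -0.0195, 0.0], [0.0099, -0.0202, 0.0], [0.0085, -0.0208, 0.0], [0.007, -0.0214, 0.0], [0.0055, -0.0218, 0.0], [0.0039, -0.0221, 0.0], [0.0024, -0.0224, 0.0], [0.0008, -0.0225, 0.0]]
```

Request:
{"method": "move_arm", "body": {
  "hand": [0.06,0.06,0.06,0.06,0.06,0.06,0.06,0.06,0.06,0.06],
  "xyz": [
    [0.022,-0.0045,0.0],
    [0.0217,-0.0061,0.0],
    [0.0212,-0.0076,0.0],
    [0.0206,-0.009,0.0],
    [0.0199,-0.0105,0.0],
    [0.0191,-0.0118,0.0],
    [0.0183,-0.0131,0.0],
    [0.0173,-0.0144,0.0],
    [0.0162,-0.0156,0.0],
    [0.0151,-0.0167,0.0]
  ],
  "angular": [
    [0,0,4],
    [0,0,4],
    [0,0,4],
    [0,0,4],
    [0,0,4],
    [0,0,4],
    [0,0,4],
    [0,0,4],
    [0,0,4],
    [0,0,4]
  ]
}}

```text
time: 12.32
tcp_pos: [0.505, -0.04, 0.2541]
tool_rot: [3.14, -0.002, -2.581]
contact_force: [-0.7, 0.2, -4.0]
width: 0.0642
grasp_force: 56.0
```

Request:
{"method": "move_arm", "body": {
  "hand": [0.06,0.06,0.06,0.06,0.06,0.06,0.06,0.06,0.06,0.06,0.06],
  "xyz": [
    [0.0139,-0.0177,0.0],
    [0.0126,-0.0186,0.0],
    [0.0113,-0.0195,0.0],
    [0.0099,-0.0202,0.0],
    [0.0085,-0.0208,0.0],
    [0.007,-0.0214,0.0],
    [0.0055,-0.0218,0.0],
    [0.0039,-0.0221,0.0],
    [0.0024,-0.0224,0.0],
    [0.0008,-0.0225,0.0],
    [0,0,0]
  ],
  "angular": [
    [0,0,4],
    [0,0,4],
    [0,0,4],
    [0,0,4],
    [0,0,4],
    [0,0,4],
    [0,0,4],
    [0,0,4],
    [0,0,4],
    [0,0,4],
    [0,0,0]
  ]
}}

```text
time: 13.7
tcp_pos: [0.4822, -0.2647, 0.2541]
tool_rot: [3.141, -0.003, 3.004]
contact_force: [0.0, 0.4, -3.6]
width: 0.0638
grasp_force: 56.4
```

```bash
python3 - <<'E'
from h import *
st()
s=manip.camera("scene");t=manip.camera("top")
f=lambda i,u,v,w,h,k: cv2.resize(i[v:v+h,u:u+w],None,fx=k,fy=k,interpolation=cv2.INTER_CUBIC)
cv2.imwrite("pics/a4.png",np.hstack([f(s,250,150,80,100,5),f(t,275,145,80,100,5)]))
E
```

```text
{'time': 13.7, 'q': [-0.6234, 0.1241, 0.2259, 1.6749, -0.0011, -0.4856], 'tcp_pos': [0.4822, -0.2647, 0.2541], 'tool_rot': [3.1415, -0.0026, 3.0038], 'contact_force': [0.0414, 0.3807, -3.6249], 'width': 0.0638, 'grasp_force': 56.3727}
```

View pics/a4.png

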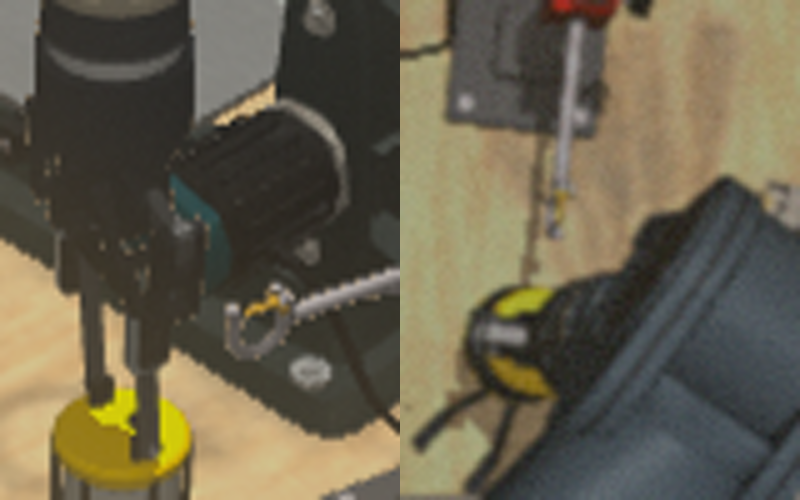

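The scene view shows the lantern hanging level from the gripper beside the hook, whose tip is at (296.4,212). The top view shows the tip at (305.6,191.4), in line ahead of the bail.

Request:
{"method": "move_arm", "body": {
  "hand": [0.06,0.06,0.06,0.06,0.06,0.06,0.06,0.06,0.06],
  "xyz": [
    [-0.008,0.001,0],
    [-0.012,0.001,0],
    [-0.0125,0.001,0],
    [-0.0125,0,0],
    [-0.0125,0,0],
    [-0.0125,0,0],
    [-0.0104,0,0],
    [-0.007,0,0],
    [0,0,0]
  ],
  "angular": [
    [0,0,0],
    [0,0,0],
    [0,0,0],
    [0,0,0],
    [0,0,0],
    [0,0,0],
    [0,0,0],
    [0,0,0],
    [0,0,0]
  ]
}}

```text
time: 14.92
tcp_pos: [0.5702, -0.2719, 0.2545]
tool_rot: [3.141, -0.002, 3.007]
contact_force: [0.3, -0.8, -3.6]
width: 0.0637
grasp_force: 56.3
```

Request:
{"method": "move_arm", "body": {
  "hand": [0.06,0.06,0.06,0.06,0.06,0.06],
  "xyz": [
    [0,0,0.005],
    [0,0,0.006],
    [0,0,0.006],
    [0,0,0.006],
    [0,0,0.003],
    [0,0,0]
  ],
  "angular": [
    [0,0,0],
    [0,0,0],
    [0,0,0],
    [0,0,0],
    [0,0,0],
    [0,0,0]
  ]
}}

```text
time: 15.68
tcp_pos: [0.5694, -0.2718, 0.2285]
tool_rot: [3.141, -0.002, 3.007]
contact_force: [0.3, -0.5, -4.6]
width: 0.0639
grasp_force: 56.3
```

```bash
python3 - <<'E'
from h import *
st()
p=cur()[0]; c,s=np.cos(SY),np.sin(SY); v=p[:2]-S0; print("stand x,y",c*v[0]+s*v[1],-s*v[0]+c*v[1],"bar z",p[2]+.036)
s=manip.camera("scene");t=manip.camera("top")
f=lambda i,u,v,w,h,k: cv2.resize(i[v:v+h,u:u+w],None,fx=k,fy=k,interpolation=cv2.INTER_CUBIC)
cv2.imwrite("pics/a5.png",np.hstack([f(s,260,150,80,100,5),f(t,275,145,80,100,5)]))
E
```

```text
{'time': 15.675, 'q': [-0.5513, 0.3369, 0.4251, 1.661, -0.0006, -0.4165], 'tcp_pos': [0.5694, -0.2718, 0.2285], 'tool_rot': [3.1413, -0.0021, 3.0068], 'contact_force': [0.287, -0.5393, -4.6315], 'width': 0.0639, 'grasp_force': 56.2956}
stand x,y -0.15203200771978864 0.0034792498496600405 bar z 0.2644542839002128
```

View pics/a5.png

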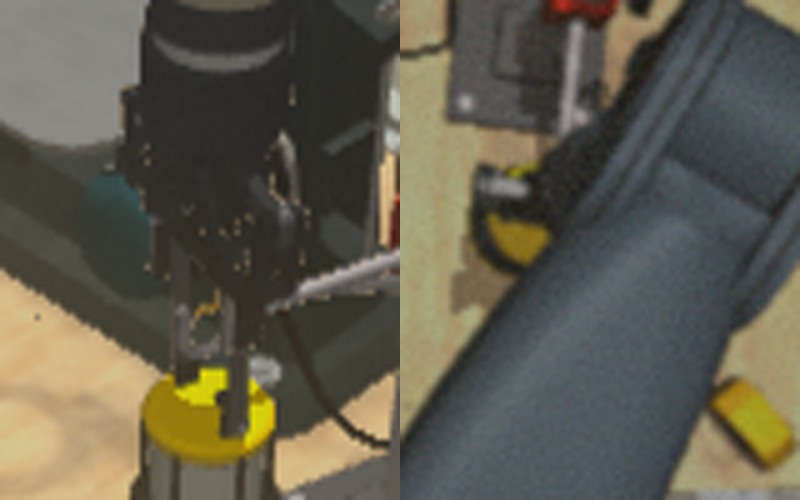

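The scene view shows the hook standing between the bail's strips at about (303,215), with the bar above it; the lantern is level.

Request:
{"method": "move_arm", "body": {
  "hand": [0.06,0.06,0.06,0.06,0.06,0.06],
  "xyz": [
    [0,0,0.003],
    [0,0,0.003],
    [0,0,0.003],
    [0,0,0.003],
    [0,0,0.002],
    [0,0,0]
  ],
  "angular": [
    [0,0,0],
    [0,0,0],
    [0,0,0],
    [0,0,0],
    [0,0,0],
    [0,0,0]
  ]
}}

```text
time: 16.52
tcp_pos: [0.5695, -0.2719, 0.2146]
tool_rot: [3.141, -0.002, 3.007]
contact_force: [-0.5, -0.0, -2.8]
width: 0.0639
grasp_force: 56.3
```

Request:
{"method": "move_arm", "body": {
  "hand": [0.06,0.06,0.06,0.06],
  "xyz": [
    [0,0,0.002],
    [0,0,0.002],
    [0,0,0],
    [0,0,0]
  ],
  "angular": [
    [0,0,0],
    [0,0,0],
    [0,0,0],
    [0,0,0]
  ]
}}

```text
time: 17.02
tcp_pos: [0.5696, -0.2719, 0.2109]
tool_rot: [3.142, -0.001, 3.007]
contact_force: [-0.4, -0.8, -3.7]
width: 0.0635
grasp_force: 56.3
```

Request:
{"method": "move_arm", "body": {
  "hand": [0.06,0.06,0.06,0.06],
  "xyz": [
    [0,0,0.002],
    [0,0,0.002],
    [0,0,0],
    [0,0,0]
  ],
  "angular": [
    [0,0,0],
    [0,0,0],
    [0,0,0],
    [0,0,0]
  ]
}}

```text
time: 17.52
tcp_pos: [0.5696, -0.2719, 0.2069]
tool_rot: [3.142, -0.001, 3.007]
contact_force: [-0.4, -0.5, -3.2]
width: 0.0638
grasp_force: 56.3
```

Request:
{"method": "move_arm", "body": {
  "hand": [0.06,0.06,0.06,0.06],
  "xyz": [
    [0,0,0.002],
    [0,0,0.002],
    [0,0,0],
    [0,0,0]
  ],
  "angular": [
    [0,0,0],
    [0,0,0],
    [0,0,0],
    [0,0,0]
  ]
}}

```text
time: 18.02
tcp_pos: [0.5698, -0.2721, 0.2042]
tool_rot: [-3.141, 0.0, 3.007]
contact_force: [-1.8, 0.4, 1.7]
width: 0.064
grasp_force: 56.4
```

Request:
{"method": "move_arm", "body": {
  "hand": [0.06,0.06,0.06,0.06],
  "xyz": [
    [0,0,0.002],
    [0,0,0.001],
    [0,0,0],
    [0,0,0]
  ],
  "angular": [
    [0,0,0],
    [0,0,0],
    [0,0,0],
    [0,0,0]
  ]
}}

```text
time: 18.52
tcp_pos: [0.5697, -0.2721, 0.2001]
tool_rot: [-3.141, -0.001, 3.007]
contact_force: [-2.1, 0.8, 4.3]
width: 0.064
grasp_force: 56.4
```

Request:
{"method": "move_arm", "body": {
  "hand": [0.06,0.06,0.06,0.06],
  "xyz": [
    [0,0,0.002],
    [0,0,0.002],
    [0,0,0],
    [0,0,0]
  ],
  "angular": [
    [0,0,0],
    [0,0,0],
    [0,0,0],
    [0,0,0]
  ]
}}

```text
time: 19.02
tcp_pos: [0.57, -0.2722, 0.1965]
tool_rot: [-3.141, -0.0, 3.007]
contact_force: [-1.8, 0.3, 5.5]
width: 0.0638
grasp_force: 56.6
```

Request:
{"method": "move_arm", "body": {
  "hand": [0.06,0.06,0.06,0.06],
  "xyz": [
    [0,0,0.002],
    [0,0,0.002],
    [0,0,0],
    [0,0,0]
  ],
  "angular": [
    [0,0,0],
    [0,0,0],
    [0,0,0],
    [0,0,0]
  ]
}}

```text
time: 19.52
tcp_pos: [0.569, -0.272, 0.1916]
tool_rot: [-3.141, -0.003, 3.007]
contact_force: [-3.6, -0.1, 3.2]
width: 0.064
grasp_force: 56.7
```

Request:
{"method": "move_arm", "body": {
  "hand": [0.06,0.06,0.06,0.06],
  "xyz": [
    [0,0,0.002],
    [0,0,0.001],
    [0,0,0],
    [0,0,0]
  ],
  "angular": [
    [0,0,0],
    [0,0,0],
    [0,0,0],
    [0,0,0]
  ]
}}

```text
time: 20.02
tcp_pos: [0.5691, -0.2717, 0.1882]
tool_rot: [3.141, -0.003, 3.007]
contact_force: [-3.9, -0.3, 2.9]
width: 0.0639
grasp_force: 56.6
```

Request:
{"method": "move_arm", "body": {
  "hand": [0.06,0.06,0.06],
  "xyz": [
    [0,0,0.002],
    [0,0,0],
    [0,0,0]
  ],
  "angular": [
    [0,0,0],
    [0,0,0],
    [0,0,0]
  ]
}}

```text
time: 20.4
tcp_pos: [0.5691, -0.2717, 0.1862]
tool_rot: [3.141, -0.003, 3.007]
contact_force: [-4.0, 1.6, 1.5]
width: 0.0642
grasp_force: 56.6
```

Request:
{"method": "move_arm", "body": {
  "hand": [0.06,0.06,0.06],
  "xyz": [
    [0,0,0.002],
    [0,0,0],
    [0,0,0]
  ],
  "angular": [
    [0,0,0],
    [0,0,0],
    [0,0,0]
  ]
}}

```text
time: 20.78
tcp_pos: [0.5691, -0.2718, 0.1843]
tool_rot: [3.141, -0.003, 3.007]
contact_force: [-4.8, 0.1, 0.6]
width: 0.064
grasp_force: 56.6
```

Request:
{"method": "move_arm", "body": {
  "hand": [0.06,0.06,0.06],
  "xyz": [
    [0,0,0.0015],
    [0,0,0],
    [0,0,0]
  ],
  "angular": [
    [0,0,0],
    [0,0,0],
    [0,0,0]
  ]
}}

```text
time: 21.15
tcp_pos: [0.5694, -0.2719, 0.1831]
tool_rot: [3.141, -0.002, 3.007]
contact_force: [-4.6, 1.2, -0.3]
width: 0.0639
grasp_force: 56.6
```

Request:
{"method": "move_arm", "body": {
  "hand": [0.06,0.06,0.06],
  "xyz": [
    [0,0,0.0015],
    [0,0,0],
    [0,0,0]
  ],
  "angular": [
    [0,0,0],
    [0,0,0],
    [0,0,0]
  ]
}}

```text
time: 21.52
tcp_pos: [0.569, -0.2718, 0.1811]
tool_rot: [3.141, -0.003, 3.007]
contact_force: [-4.4, 0.8, -1.1]
width: 0.0638
grasp_force: 56.5
```

Request:
{"method": "move_arm", "body": {
  "hand": [0.06,0.06,0.06],
  "xyz": [
    [0,0,0.0015],
    [0,0,0],
    [0,0,0]
  ],
  "angular": [
    [0,0,0],
    [0,0,0],
    [0,0,0]
  ]
}}

```text
time: 21.9
tcp_pos: [0.5685, -0.2716, 0.1787]
tool_rot: [3.141, -0.005, 3.007]
contact_force: [-6.1, -0.3, -1.9]
width: 0.064
grasp_force: 56.4
```

Request:
{"method": "move_arm", "body": {
  "hand": [0.06,0.06,0.06],
  "xyz": [
    [0,0,0.0015],
    [0,0,0],
    [0,0,0]
  ],
  "angular": [
    [0,0,0],
    [0,0,0],
    [0,0,0]
  ]
}}

```text
time: 22.28
tcp_pos: [0.5686, -0.2716, 0.1785]
tool_rot: [3.141, -0.004, 3.007]
contact_force: [-6.1, 0.8, 1.3]
width: 0.064
grasp_force: 56.5
```

Request:
{"method": "move_arm", "body": {
  "hand": [0.06,0.06,0.06,0.06],
  "xyz": [
    [0,0,-0.0015],
    [0.0015,0,0],
    [0,0,0],
    [0,0,0]
  ],
  "angular": [
    [0,0,0],
    [0,0,0],
    [0,0,0],
    [0,0,0]
  ]
}}

```text
time: 22.78
tcp_pos: [0.5673, -0.2714, 0.1794]
tool_rot: [3.141, -0.004, 3.007]
contact_force: [-6.2, 0.1, -4.4]
width: 0.0639
grasp_force: 56.4
```

Request:
{"method": "move_arm", "body": {
  "hand": [0.06,0.06,0.06,0.06],
  "xyz": [
    [0.0015,0,0],
    [0,0,0],
    [0,0,0],
    [0,0,0]
  ],
  "angular": [
    [0,0,0],
    [0,0,0],
    [0,0,0],
    [0,0,0]
  ]
}}

```text
time: 23.28
tcp_pos: [0.5672, -0.2716, 0.1807]
tool_rot: [-3.141, 0.0, 3.007]
contact_force: [0.4, -0.2, -3.2]
width: 0.064
grasp_force: 56.3
```

```bash
python3 - <<'E'
from h import *
st()
s=manip.camera("scene");t=manip.camera("top")
f=lambda i,u,v,w,h,k: cv2.resize(i[v:v+h,u:u+w],None,fx=k,fy=k,interpolation=cv2.INTER_CUBIC)
cv2.imwrite("pics/a6.png",f(s,275,175,60,60,10))
E
```

```text
{'time': 23.275, 'q': [-0.5531, 0.3173, 0.3056, 1.559, -0.0002, -0.4184], 'tcp_pos': [0.5672, -0.2716, 0.1807], 'tool_rot': [-3.1413, 0.0, 3.0069], 'contact_force': [0.4226, -0.1979, -3.1754], 'width': 0.064, 'grasp_force': 56.3375}
```

View pics/a6.png

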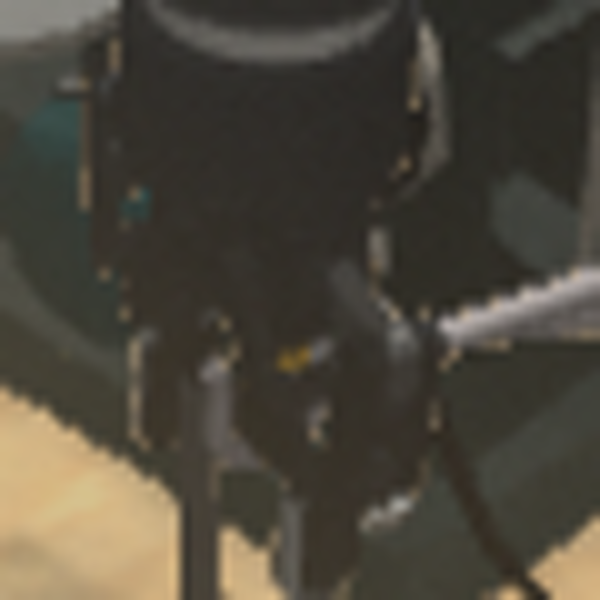

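The brass gate shows level at scene pixel (304.5,210.8), above the bar, and the sideways force has vanished: it has snapped shut. Next I lower the bar onto its seat.

Request:
{"method": "move_arm", "body": {
  "hand": [0.06,0.06,0.06,0.06],
  "xyz": [
    [-0.001,0,0.001],
    [-0.001,0,0.001],
    [0,0,0],
    [0,0,0]
  ],
  "angular": [
    [0,0,0],
    [0,0,0],
    [0,0,0],
    [0,0,0]
  ]
}}

```text
time: 23.88
tcp_pos: [0.5688, -0.2719, 0.1786]
tool_rot: [-3.141, -0.001, 3.007]
contact_force: [0.5, 0.1, -2.9]
width: 0.0642
grasp_force: 56.3
```

Request:
{"method": "move_arm", "body": {
  "hand": [0.06,0.06,0.06,0.06],
  "xyz": [
    [0,0,0.001],
    [0,0,0],
    [0,0,0],
    [0,0,0]
  ],
  "angular": [
    [0,0,0],
    [0,0,0],
    [0,0,0],
    [0,0,0]
  ]
}}

```text
time: 24.38
tcp_pos: [0.5689, -0.2719, 0.1783]
tool_rot: [-3.141, -0.0, 3.007]
contact_force: [0.1, -0.4, 3.4]
width: 0.0638
grasp_force: 56.4
```

Request:
{"method": "move_arm", "body": {
  "hand": [0.06,0.063,0.064,0.066,0.069,0.073,0.078,0.082,0.085,0.085],
  "xyz": [
    [0,0,-0.0006],
    [0,0,0],
    [0,0,0],
    [0,0,0],
    [0,0,0],
    [0,0,0],
    [0,0,0],
    [0,0,0],
    [0,0,0],
    [0,0,0]
  ],
  "angular": [
    [0,0,0],
    [0,0,0],
    [0,0,0],
    [0,0,0],
    [0,0,0],
    [0,0,0],
    [0,0,0],
    [0,0,0],
    [0,0,0],
    [0,0,0]
  ],
  "grip_force": 20
}}

```text
time: 25.62
tcp_pos: [0.5686, -0.2718, 0.178]
tool_rot: [-3.142, -0.001, 3.007]
contact_force: [0.5, 0.1, 0.4]
width: 0.0853
grasp_force: 0.0
```

Request:
{"method": "move_arm", "body": {
  "hand": [0.085,0.085,0.085,0.085,0.085,0.085,0.085,0.085,0.085,0.085,0.085,0.085],
  "xyz": [
    [0,0,-0.004],
    [0,0,-0.008],
    [0,0,-0.01],
    [0,0,-0.012],
    [0,0,-0.012],
    [0,0,-0.015],
    [0,0,-0.02],
    [0,0,-0.02],
    [0,0,-0.02],
    [0,0,-0.015],
    [0.02,0,0],
    [0.04,0,0]
  ],
  "angular": [
    [0,0,0],
    [0,0,0],
    [0,0,0],
    [0,0,0],
    [0,0,0],
    [0,0,0],
    [0,0,0],
    [0,0,0],
    [0,0,0],
    [0,0,0],
    [0,0,0],
    [0,0,0]
  ]
}}

```text
time: 27.12
tcp_pos: [0.5097, -0.264, 0.3142]
tool_rot: [-3.141, -0.001, 3.008]
contact_force: [-0.3, -0.3, 0.8]
width: 0.0852
grasp_force: 0.0
```

Request:
{"method": "move_arm", "body": {
  "hand": [0.085,0.085,0.085,0.085,0.085,0.085,0.085,0.085,0.085,0.085,0.085,0.085],
  "xyz": [
    [0.04,0,0],
    [0.04,0,0],
    [0.03,0,0],
    [0.01,0,0],
    [0,0,0],
    [0,0,0],
    [0,0,0],
    [0,0,0],
    [0,0,0],
    [0,0,0],
    [0,0,0],
    [0,0,0]
  ],
  "angular": [
    [0,0,0],
    [0,0,0],
    [0,0,0],
    [0,0,0],
    [0,0,0],
    [0,0,0],
    [0,0,0],
    [0,0,0],
    [0,0,0],
    [0,0,0],
    [0,0,0],
    [0,0,0]
  ]
}}

```text
time: 28.62
tcp_pos: [0.3904, -0.2476, 0.3143]
tool_rot: [-3.142, -0.001, 3.007]
contact_force: [-0.2, 1.2, 0.2]
width: 0.0849
grasp_force: 0.0
```

```bash
python3 - <<'E'
from h import *
st()
def look():
    r=[]
    for n in("scene","top"):
        i=manip.camera(n); cv2.imwrite(f"pics/end_{n}.png",i)
        h=cv2.cvtColor(i,cv2.COLOR_BGR2HSV)
        x0,y0,x1,y1=(270,200,340,290) if n=="scene" else (285,170,335,215)
        m=cv2.inRange(h,(22,130,80),(36,255,255)); k=np.zeros_like(m);k[y0:y1,x0:x1]=m[y0:y1,x0:x1]
        c,l,s,ce=cv2.connectedComponentsWithStats(k)
        r+= [(n,s[j].tolist(),ce[j].round(1).tolist()) for j in range(1,c) if s[j,4]>5]
    return r
print(look());print(look())
c,s=np.cos(SY),np.sin(SY)
hp=lambda x,y,z:np.array([*(S0+[c*x-s*y,s*x+c*y]),z])
for nm,p in(("cap exp",hp(-.15,.0035,.2145-.1)),("gate exp",hp(-.15,.0035,.2345))): print(nm,proj("scene",p),proj("top",p))
E
```

```text
{'time': 28.625, 'q': [-0.71, -0.0745, 0.1454, 1.7918, -0.0008, -0.5751], 'tcp_pos': [0.3904, -0.2476, 0.3143], 'tool_rot': [-3.1415, -0.0013, 3.0067], 'contact_force': [-0.2344, 1.1839, 0.1587], 'width': 0.0849, 'grasp_force': 0.0}
[('scene', [286, 238, 27, 19, 340], [298.2, 247.5]), ('scene', [283, 267, 28, 10, 53], [296.8, 273.3]), ('top', [290, 180, 20, 21, 235], [298.4, 191.3]), ('top', [306, 184, 4, 6, 14], [307.1, 186.3])]
[('scene', [286, 238, 27, 20, 341], [298.2, 247.6]), ('scene', [283, 267, 30, 10, 55], [297.6, 273.1]), ('top', [290, 180, 20, 21, 239], [298.5, 191.2]), ('top', [305, 184, 5, 5, 14], [307.3, 186.2])]
cap exp [299.39258675 245.62094528] [300.03192677 190.2516474 ]
gate exp [301.17780738 211.67819032] [305.98825474 187.09168677]
```

Request:
{"method": "move_arm", "body": {
  "hand": [0.085,0.085,0.085,0.085,0.085,0.085,0.085,0.085,0.085,0.085,0.085,0.085],
  "xyz": [
    [0,0,0],
    [0,0,0],
    [0,0,0],
    [0,0,0],
    [0,0,0],
    [0,0,0],
    [0,0,0],
    [0,0,0],
    [0,0,0],
    [0,0,0],
    [0,0,0],
    [0,0,0]
  ],
  "angular": [
    [0,0,0],
    [0,0,0],
    [0,0,0],
    [0,0,0],
    [0,0,0],
    [0,0,0],
    [0,0,0],
    [0,0,0],
    [0,0,0],
    [0,0,0],
    [0,0,0],
    [0,0,0]
  ]
}}

```text
time: 30.32
tcp_pos: [0.3904, -0.2476, 0.3143]
tool_rot: [-3.142, -0.001, 3.007]
contact_force: [-0.3, -0.0, 0.5]
width: 0.0852
grasp_force: 0.0
```

```bash
python3 -c "
from workcell import manip
print(manip.sign_off())"
```

```text
the job is handed in; nothing more can be done
None
```

The lantern hangs upright and still by its bail in the hook, with the gate shut above the bar and the arm clear; I handed the job in at about 30 s, and sign-off returned no verdict.

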